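Lid from the pile onto the sample bath

ROBOT

A 6-joint arm with a two-finger parallel gripper is mounted at the origin on a cart in front of the work surface, level with it; the furniture and walls round the work are solid. World frame = base frame: x ahead of the robot, y to its left, z up, the work surface at z = 0. Lengths are in m, angles in rad, forces in N, time in s.
With the tool pointing down it reaches from about 0.3 to 0.875 m from the base axis. Payload 6.4 kg.
Tool frame: the origin (TCP) lies between the finger pads; the fingertips stand 8 mm ahead of it and the grasp point (between the pads) lies 11 mm behind it (ctrl.finger_overhang is the distance from the TCP to the fingertips, in m); z points along the fingers, y is the line along which they close (so a half turn about z gives the same grasp; the last joint's range is limited). The gripper opens to 85 mm and grips with 20 to 120 N. Pads are 22 mm wide; open, the fingers measure 114 mm over their backs; the gripper's body (76 mm by 85 mm) begins 54 mm behind the grasp point. The pads swing forward as they close: fully open they stand 13 mm farther back than shut.
Start: joints at [0.993, 0.181, 1.607, -0, 1.354, -0.206], TCP at [0.209, 0.536, 0.239] pointing down, gripper open.
Joint ranges: [-2.99, 2.99], [-0.89, 2.07], [0.3, 2.58], [-1.14, 4.28], [0, 2.63], [-3.12, 3.12]. Speed limits (rad/s): [2.57, 2.57, 3.01, 3.14, 3.14, 3.14].

INTERFACE

Orientations are given as a unit quaternion [w, x, y, z].
In Python, from bench import ctrl, camera gives the robot as it stands.
- The arm moves only by the shell command python3 -m pendant 'ROWS' [OPENING]. ROWS is JSON, a list of rows, each a list of 6 numbers: the shift along the world's x, y, z normalised to -1 to 1, where 1 is 200 mm, then the turn, a rotation vector about the world's x, y, z normalised to -1 to 1, where 1 is pi/2 rad. In form: [[dx, dy, dz, rx, ry, rz], ...]. A call has exactly 10 rows; each row shifts and turns the commanded pose from where the row before left it; what a row does not reach is not made up. A row lasts 1/8 s, in which the tool goes at most 62.5 mm and 10.7 degrees, less where a joint would pass 70% of its speed; a pose out of reach is approached as far as the arm can. A call with a number of a shift or a turn outside -1 to 1 is refused whole. A call with a gripper value outside its range is refused whole. OPENING is the opening, from -1 (shut) to 1 (fully open), set as the call begins (- or left out, the last holds). The fingers move at their own pace and stop on an object; the grip force is fixed at half the most. Time passes only in rows, so rows that do not move let the fingers close, or fill a call up. It gives the time, the measured TCP pose, the force, the opening and the grip force at its end, in the units of the state.
- ctrl.get_obs(): the state, without advancing time (a new reading comes with each control period).
- camera(name): name is "scene" or "top" or "wrist"; returns a dict with "color" (400x640x3 uint8, blue, green, red), "fx", "fy", "cx", "cy" (pixels), "xyz" and "rotation" of the camera in the world; the wrist camera has in their place "hand_eye" (4x4, takes a point from camera to tool coordinates, whose origin is the TCP and whose axes are the flange's). Camera axes: x right, y down, z forward; pixel columns grow to the right and rows downward; lengths in m; the calibration is good to about 2 mm. The wrist camera is an equidistant fisheye: a pixel r from the principal point sees the ray r / f radians off the axis. A picture is of the moment at which its call begins: read the wrist's pose just before it. There is no depth.
- ctrl.hand_in(): hands the job in; it is judged then, once.
The state is a dict: "time_s": time; "q": joint angles; "dq": joint speeds; "joint_efforts": joint torques, N m; "eef_pos": TCP position; "eef_rot": TCP orientation; "wrist_force": force on the tool from outside, world axes, zero at the start; "torque": the same for the moment, N m; "opening": opening from 0.0 (shut) to 1.0 (fully open); "grasp_force": force on a finger pad.
Only numpy, scipy, OpenCV 4.12 (cv2) and the standard library are available. Lean on these libraries where they do the work, as an engineer would, in place of code of your own. Each camera call takes 0.05 s, during which the arm holds its last target. There are 200 camera calls.

TASK

Lift the top lid off the pile of nested lids by its handle and close the open sample bath with it: lower it level so that the two hinge hooks at its back drop over the bath's two hinge pins together and the lid lies shut, flat on the deck. Set it down gently, leave the other two lids nested in their pile, and leave the marker, the small white tape roll and the loose vial on the bench between them alone.

Things in the scene. Friction and masses are not known exactly. Their poses are not given: they have to be found in the camera images.
- top_lid_grip (a point): Middle of the black handle bar of the top lid (the lid to move, 0.28 to 0.42 kg, its weight within 3 mm of this point). Bar 12 mm thick (lid x), 12 mm high, 84 mm long (lid y), on two 9 mm posts 35 mm either side of its middle; this point is 25 mm above the lid's top and 71 mm above its lower edge. Axes are the lid's: z up, x towards the edge with the two hinge hooks (its back).
- top_lid_base (a point): Centre of the top lid's lower edge plane, 71 mm straight below the middle of its handle; same axes. The lid is a steel hood open below, 120 mm (x) by 110 mm (y), walls 3 mm, 46 mm high without handle.
- top_lid_hooks (a point): Point half-way between the top lid's two hinge hooks, 72 mm behind its centre (lid x), on the line of their slots, 11.5 mm above its lower edge. The hooks are 14 mm wide, 35 mm left and right of this point, stand out behind the back wall to 85 mm from the lid's centre, and are open downwards: slot 10 mm wide, reaching 16 mm up from the lower edge, mouth flared to 19 mm.
- middle_lid: The lid under the top one, identical; origin at the centre of its lower edge plane, z up, x towards its hooks. Each lid of the pile rests 42 mm above the one below, its edge around that one's 4 mm raised top with 2 mm play, and lifts straight off.
- bottom_lid: The lowest lid, identical, standing on the bench; origin at the centre of its lower edge plane, z up, x towards its hooks.
- bath_seat (a point): Point on the bath's deck, 80 mm above the bench, where the centre of the lid's lower edge belongs when shut; x to the hinge side, z up. The bath is a fixed white box, 172 mm deep, 146 mm wide, with aluminium deck and an open well with four vials; a rim round the well, 104 mm (x) by 94 mm (y), stands 14 mm above the deck and goes inside the lid's hollow of 114 by 104 mm.
- pin_left (a point): Middle of the left hinge pin of the bath (+y side): a level 8 mm steel pin along the bath's y, 72 mm behind the seat point, 35 mm to the left, 11.5 mm above the deck, between two ears 20 mm apart (3 mm play each side of a hook). Axes are the bath's.
- pin_right (a point): Middle of the right hinge pin, the same 35 mm to the right.
- marker_pen: Loose black marker with blue cap, 134 mm long, 14 mm thick, lying on the bench between bath and pile; origin under its middle. Leave it alone.
- tape_roll: Loose small white tape roll, 50 mm wide, 13 mm high, lying on the bench in front of the marker; origin under its middle. Leave it alone.
- sample_vial: Loose glass vial, 27 mm wide, 68 mm high, standing on the bench behind the marker; origin under its middle. Leave it alone.

How it is judged:
On the way:
1. the top lid is lifted clear above the pile, the other two lids still nested where they were (z of top_lid_base in the frame of middle_lid above 0.08 m and distance of each of middle_lid, bottom_lid from where it was at the start of the episode below 0.02 m), for 0.1 s.
At the end, for the whole second after the job is handed in: The top lid lies shut and at rest on the bath, both hooks over their pins: centre of its lower edge within 6 mm of the seat point sideways and 3 mm in height, tilted under 2 degrees, turned under 3.4 degrees. The other two lids are still nested, within 20 mm of where they stood (horizontal distance between top_lid_base and bath_seat below 0.006 m and z of top_lid_base in the frame of bath_seat between -0.003 and 0.003 m and angle between the x axis of top_lid_base and the x axis of bath_seat, either way round below 0.06 rad and x of top_lid_hooks in the frame of bath_seat above 0.06 m and angle between top_lid_base's own z axis and vertical below 0.035 rad and distance of each of middle_lid, bottom_lid from where it was at the start of the episode below 0.02 m and angle between middle_lid's own z axis and vertical below 0.04 rad and linear speed of top_lid below 0.02 m/s); the robot touches nothing.
It fails at once if the lid is dropped onto the bath (faster than 0.5 m/s in the last 40 mm above the deck) (horizontal distance between top_lid_base and bath_seat below 0.05 m and z of top_lid_base in the frame of bath_seat below 0.04 m and linear speed of top_lid above 0.5 m/s).
It fails at once if a lower lid is dragged out of the pile or toppled (distance of any of middle_lid, bottom_lid from where it was at the start of the episode above 0.035 m or angle between middle_lid's own z axis and vertical above 0.2 rad).
It fails at once if the marker, the tape roll or the loose vial is knocked away or over (distance of any of tape_roll, marker_pen, sample_vial from where it was at the start of the episode above 0.03 m or angle between sample_vial's own z axis and vertical above 0.5 rad).
It also fails if it takes over 42 s, if anything falls off the work surface, if the arm or the gripper's body presses on something with over 40 N, if the wrist force passes 120 N, or if a joint passes its speed limit or range.

## Working session

There is one attempt and no reset: what is moved stays moved. The work goes in short steps, Python scripts to look and compute and a shell command to move; the robot and the scene stay as the last step left them, time stands still between calls to the robot, and variables do not carry over. Pictures are saved under pics/ and viewed, at most 10 in all, crops included, and the job is handed in when it is done.

```bash
ls; mkdir -p pics
cat > h.py <<'E'
import sys,json,numpy as np,cv2
from bench import ctrl,camera
def snap(n,f):
    o=ctrl.get_obs(); c=camera(n); cv2.imwrite('pics/'+f+'.png',c['color'])
    d={k:np.array(v).tolist() for k,v in c.items() if k!='color'}; d['eef']=[list(map(float,o['eef_pos'])),list(map(float,o['eef_rot']))]
    json.dump(d,open('pics/'+f+'.json','w')); return d
def ray(f,u,v):
    d=json.load(open('pics/'+f+'.json'))
    x=np.array([(u-d['cx'])/d['fx'],(v-d['cy'])/d['fy'],1.])
    return np.array(d['xyz']),np.array(d['rotation'])@x
def onz(f,u,v,z):
    o,r=ray(f,u,v); return (o+r*(z-o[2])/r[2]).round(4)
E
python3 - <<'E'
from h import *
for n in('scene','top','wrist'):
    print(n,snap(n,n+'0'))
a=[cv2.imread(f'pics/{n}0.png') for n in('scene','top','wrist')]
o=ctrl.get_obs();print(o['wrist_force'],o['opening'],o['time_s'])
E
```

```text
pics
scene {'fx': 452.55727006143263, 'fy': 452.55727006143263, 'cx': 329.8461242683624, 'cy': 198.8141092145833, 'xyz': [0.182226383036022, 0.42808195462869236, 0.7586064711563145], 'rotation': [0.12590317477937363, -0.2980652657837576, 0.8757368748529291, -0.35831608104654983], 'eef': [[0.2085884090053815, 0.5352503656997638, 0.23840036685690114], [-0.00032374703720921123, 0.1848421994989134, 0.9827678243832638, -0.0008122987418338652]]}
top {'fx': 481.91555818113625, 'fy': 481.91555818113625, 'cx': 326.01866144795594, 'cy': 207.976499285762, 'xyz': [0.3432592719774879, -0.08842247386749026, 1.0759268106276019], 'rotation': [-0.08180480814160515, 0.7590310784814094, -0.6422908219915088, 0.06813439109389476], 'eef': [[0.2085737779706995, 0.5352710216101784, 0.2384146434649555], [-0.00032487263548299167, 0.18482787197431505, 0.9827705399626778, -0.000786117474359411]]}
wrist {'fx': 309.70691628693146, 'fy': 309.70691628693146, 'cx': 324.10817665616275, 'cy': 199.92860342661902, 'hand_eye': [[-0.0006387458787223457, -0.9575896308445766, -0.28813484846968435, 0.07418901830254412], [0.999999785358919, -0.0005696186382311557, -0.0003237541054500332, 0.0005396539610587059], [0.00014589659431009814, -0.28813499342070986, 0.9575897891480618, -0.13435541679765234], [0.0, 0.0, 0.0, 1.0]], 'eef': [[0.20858761450628135, 0.5352917088159245, 0.23843266483926395], [-0.0003272015168394303, 0.18484808534971722, 0.9827667571061092, -0.0007611891044770943]]}
[ 0.26657064 -0.65227379  0.341076  ] 0.9972647854129184 0.15
```

View pics/top0.png

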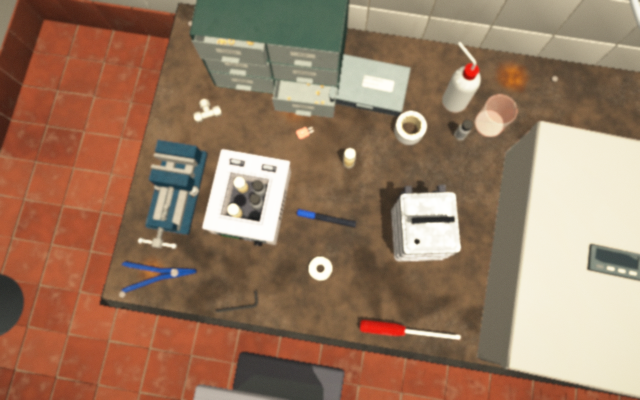

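View pics/scene0.png

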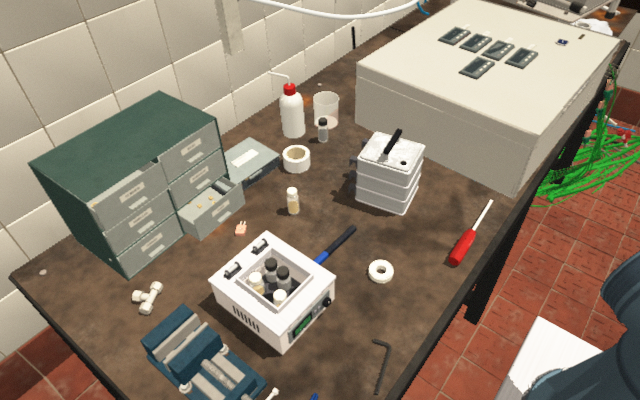

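The top view shows the bath around (248,196), pins at (238,160) and (265,167), and the pile's handle at (433,219). The marker is at (326,217), tape at (320,268), vial at (349,158). I'll enlarge the bath and the pile in both cameras.

```bash
sed -i "s/np.array(d\['rotation'\])@x/R.from_quat(np.roll(d['rotation'],-1)).as_matrix()@x/; s/^import sys/from scipy.spatial.transform import Rotation as R\nimport sys/" h.py
python3 - <<'E'
from h import *
def crop(f,x,y,w,h,s): return cv2.resize(cv2.imread(f'pics/{f}.png')[y:y+h,x:x+w],None,fx=s,fy=s,interpolation=cv2.INTER_CUBIC)
a=np.hstack([crop('top0',195,145,100,100,4),crop('top0',380,170,100,100,4)])
b=np.hstack([crop('scene0',200,225,150,75,400/150),crop('scene0',345,125,100,50,4)])
cv2.imwrite('pics/c1.png',np.vstack([a,b]));print(a.shape,b.shape)
for n,p,z in [('bath',(248,185),.08),('handle',(433,219),.2),('marker',(326,217),0),('tape',(320,268),0),('vial',(349,160),.05),('box',(540,125),.2),('box2',(510,368),.2)]: print(n,onz('top0',*p,z))
E
```

```text
(400, 800, 3) (200, 800, 3)
bath [0.5777 0.1217 0.08  ]
handle [ 0.5423 -0.2542  0.2   ]
marker [ 0.5521 -0.0515  0.    ]
tape [ 0.4359 -0.0575  0.    ]
vial [ 0.6784 -0.0823  0.05  ]
box [ 0.76   -0.4358  0.2   ]
box2 [ 0.3029 -0.4172  0.2   ]
```

View pics/c1.png

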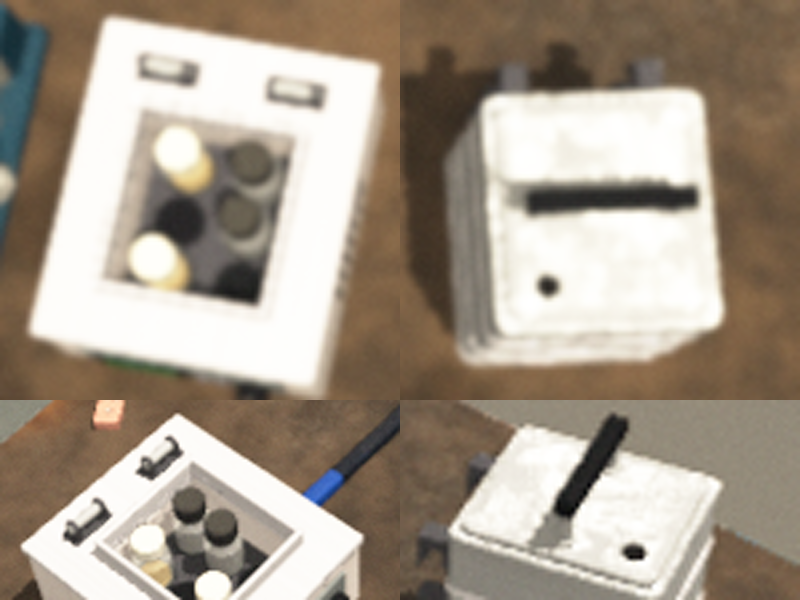

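The crops show the handle bar from (412,220.5) to (454.3,219.3) in the top image, hooks up-image, towards the far side. The pins are at (236.8,162) and (269.3,167.8).

Run:
```python
from h import *
def tri(a,b):
    A=[];B=[]
    for o,r in(a,b):
        r=r/np.linalg.norm(r);P=np.eye(3)-np.outer(r,r);A.append(P);B.append(P@o)
    p=np.linalg.lstsq(np.vstack(A),np.hstack(B),rcond=None)[0];return p.round(4)
print('pinL',onz('top0',236.75,162,.094),onz('scene0',232.25,270.4,.094),tri(ray('top0',236.75,162),ray('scene0',232.25,270.4)))
print('pinR',onz('top0',269.25,167.75,.094),onz('scene0',260,246,.094),tri(ray('top0',269.25,167.75),ray('scene0',260,246)))
print('deck',[onz('top0',u,v,.08) for u,v in((221.25,149.25),(290,161),(202.5,228),(276,243.5))])
print('hand',onz('top0',412,220.5,.16),onz('top0',454.25,219.25,.16),onz('scene0',385.75,151.25,.16),onz('scene0',400.5,130.5,.16))
o=ctrl.get_obs();print(R.from_quat(np.roll(o['eef_rot'],-1)).as_matrix().round(3),ctrl.finger_overhang)
```

```text
pinL [0.6201 0.1525 0.094 ] [0.6163 0.1602 0.094 ] [0.6236 0.1554 0.0825]
pinR [0.619  0.0818 0.094 ] [0.6157 0.0897 0.094 ] [0.6225 0.0839 0.0829]
deck [array([0.6469, 0.1951, 0.08  ]), array([0.6453, 0.0429, 0.08  ]), array([0.4706, 0.1972, 0.08  ]), array([0.4639, 0.0391, 0.08  ])]
hand [ 0.5417 -0.2221  0.16  ] [ 0.5577 -0.3024  0.16  ] [ 0.5402 -0.2165  0.16  ] [ 0.5532 -0.2958  0.16  ]
[[-0.932  0.363 -0.001]
 [ 0.363  0.932 -0.001]
 [ 0.    -0.001 -1.   ]] 0.008
```

```bash
python3 -m pendant '[[0.176,-0.243,0.031,0,0,-0.078],[0.176,-0.243,0.031,0,0,-0.078],[0.176,-0.243,0.031,0,0,-0.078],[0.176,-0.243,0.031,0,0,-0.078],[0.176,-0.243,0.031,0,0,-0.078],[0.176,-0.243,0.031,0,0,-0.078],[0.176,-0.243,0.031,0,0,-0.078],[0.176,-0.243,0.031,0,0,-0.078],[0.176,-0.243,0.031,0,0,-0.078],[0.176,-0.243,0.031,0,0,-0.078]]' 1
python3 -m pendant '[[0,0,0,0,0,0],[0,0,0,0,0,0],[0,0,0,0,0,0],[0,0,0,0,0,0],[0,0,0,0,0,0],[0,0,0,0,0,0],[0,0,0,0,0,0],[0,0,0,0,0,0],[0,0,0,0,0,0],[0,0,0,0,0,0]]'
cat >> h.py <<'E'
def wray(f,u,v):
    d=json.load(open('pics/'+f+'.json')); H=np.array(d['hand_eye'])
    x=np.array([u-d['cx'],v-d['cy']])/d['fx']; t=np.hypot(*x)
    r=np.array([*(x/t*np.sin(t)),np.cos(t)]); T=R.from_quat(np.roll(d['eef'][1],-1)).as_matrix()
    return np.array(d['eef'][0])+T@H[:3,3],T@H[:3,:3]@r
def wproj(f,p):
    d=json.load(open('pics/'+f+'.json')); H=np.array(d['hand_eye']);T=R.from_quat(np.roll(d['eef'][1],-1)).as_matrix()
    c=H[:3,:3].T@(T.T@(np.array(p)-d['eef'][0])-H[:3,3]); t=np.arctan2(np.hypot(c[0],c[1]),c[2]); s=np.hypot(c[0],c[1])
    return np.array([d['cx'],d['cy']])+d['fx']*t*c[:2]/s
def wonz(f,u,v,z):
    o,r=wray(f,u,v); return (o+r*(z-o[2])/r[2]).round(4)
E
python3 - <<'E'
from h import *
print(snap('wrist','w1')['eef'],ctrl.get_obs()['time_s'])
i=cv2.imread('pics/w1.png');cv2.imwrite('pics/w1v.png',cv2.resize(i,(800,500),interpolation=cv2.INTER_CUBIC))
for p in[(.62,.153,.094),(.619,.082,.094),(.548,.118,.08)]:print(wproj('w1',p))
E
```

```text
time_s: 1.4
eef_pos: [0.5617, 0.048, 0.3014]
eef_rot: [-0.0, 0.718, 0.696, 0.0]
wrist_force: [0.8, 0.3, -0.2]
opening: 1.001
grasp_force: 0.0
time_s: 2.65
eef_pos: [0.5609, 0.0497, 0.3013]
eef_rot: [-0.0, 0.716, 0.698, -0.0]
wrist_force: [0.1, -0.1, 0.6]
opening: 0.998
grasp_force: 0.0
[[0.560891224693544, 0.04967625727181157, 0.3012668543240354], [-1.9955937991771184e-05, 0.7163408773784495, 0.6977504901327201, -2.2759224569944692e-05]] 2.7
[376.31888792  82.68823751]
[375.98456465 146.22872744]
[311.69916457 114.82209564]
```

View pics/w1v.png

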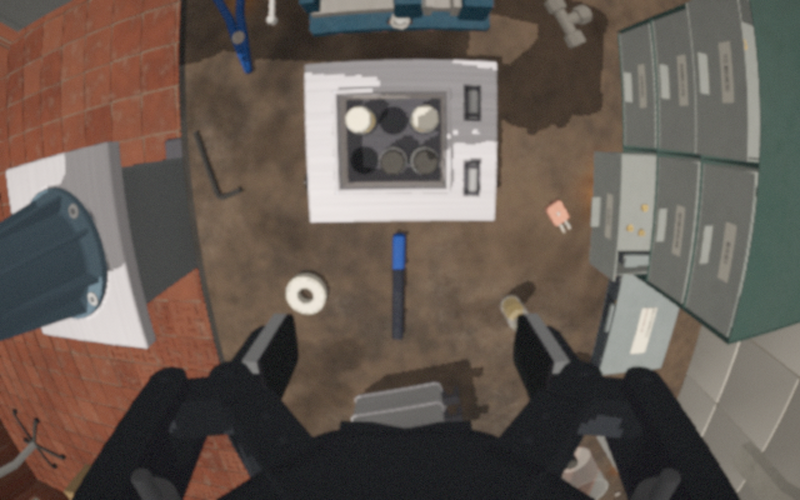

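The wrist view shows the bath at centre-top, with pins near (472,103) and (472,178) at 1.25x. I'll enlarge it for precision.

Run:
```python
from h import *
i=cv2.imread('pics/w1.png')
cv2.imwrite('pics/w1c.png',cv2.resize(i[40:190,230:420],None,fx=4,fy=4,interpolation=cv2.INTER_CUBIC))
```

```text
(no output)
```

View pics/w1c.png

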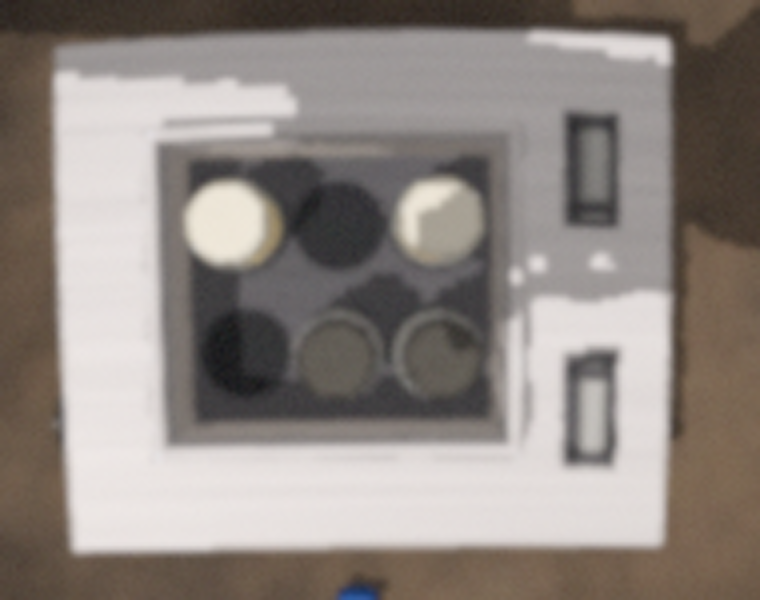

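Run:
```python
from h import *
q=lambda u,v:(230+(u+.5)/4-.5,40+(v+.5)/4-.5)
L=wonz('w1',*q(594,169),.0925);Rr=wonz('w1',*q(593,408),.0925)
print(L,Rr,L-Rr)
C=np.array([wonz('w1',*q(*p),.08) for p in((55,47),(672,35),(665,547),(72,552))])
print(C,C.mean(0),'yaw',np.arctan2(*(C[1]-C[0])[[1,0]]),np.arctan2(*(C[2]-C[3])[[1,0]]),np.arctan2(*((C[3]-C[0])[[0,1]]*[1,-1])))
```

```text
[0.6223 0.1541 0.0925] [0.6214 0.087  0.0925] [0.0009 0.0671 0.    ]
[[0.4714 0.1976 0.08  ]
 [0.6484 0.1958 0.08  ]
 [0.6459 0.0439 0.08  ]
 [0.4684 0.0472 0.08  ]] [0.558525 0.121125 0.08    ] yaw -0.010169140975792789 -0.018589407710172534 -0.019944163695385955
```

```bash
python3 -m pendant '[[-0.005,-0.2,-0.03,0,0,0.0165],[-0.005,-0.2,-0.03,0,0,0.0165],[-0.005,-0.2,-0.03,0,0,0.0165],[-0.005,-0.2,-0.03,0,0,0.0165],[-0.005,-0.2,-0.03,0,0,0.0165],[-0.005,-0.2,-0.03,0,0,0.0165],[-0.005,-0.2,-0.03,0,0,0.0165],[-0.005,-0.2,-0.03,0,0,0.0165],[0,0,0,0,0,0],[0,0,0,0,0,0]]'
python3 - <<'E'
from h import *
print(snap('wrist','w2')['eef'])
i=cv2.imread('pics/w2.png')
print(wproj('w2',(.548,-.26,.16)))
cv2.imwrite('pics/w2c.png',cv2.resize(i[120:320,200:460],None,fx=3,fy=3,interpolation=cv2.INTER_CUBIC))
E
```

```text
time_s: 3.95
eef_pos: [0.5528, -0.2699, 0.2531]
eef_rot: [-0.0, 0.64, 0.768, 0.0]
wrist_force: [-0.1, 0.1, -0.1]
opening: 1.003
grasp_force: 0.0
[[0.5528220784149288, -0.2699152911916937, 0.2531477039350736], [-0.0003074539188336953, 0.640498556402382, 0.767959284978658, 0.00020330671623871812]]
[320.83220537 193.94038159]
```

View pics/w2c.png

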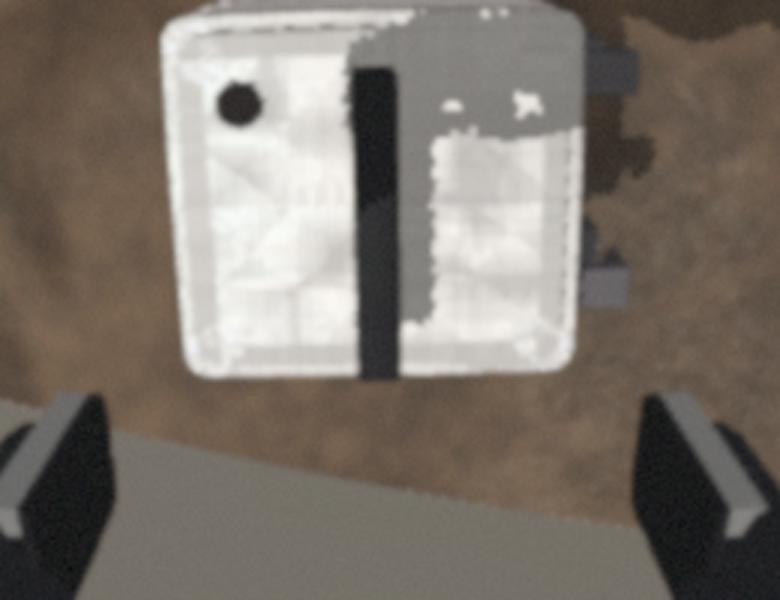

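The crop shows the bar's ends at (374,68) and (379,379), and the hooks at (612,70) and (606,287).

Run:
```python
from h import *
q=lambda u,v:(200+(u+.5)/3-.5,120+(v+.5)/3-.5)
A=wonz('w2',*q(374,68),.161);B=wonz('w2',*q(379,379),.161)
print(A,B,(A+B)/2,A-B,'yaw',np.arctan2(-(A-B)[0],(A-B)[1]))
C=np.array([wonz('w2',*q(*p),.130) for p in((165,25),(582,18),(573,370),(190,376))])
print(C.mean(0),C[1]-C[0],C[2]-C[3],C[1]-C[2],[np.arctan2(d[1],d[0]) for d in(C[1]-C[0],C[2]-C[3])],np.arctan2(-(C[1]-C[2])[0],(C[1]-C[2])[1]))
```

```text
[ 0.5436 -0.2206  0.161 ] [ 0.5597 -0.3018  0.161 ] [ 0.55165 -0.2612   0.161  ] [-0.0161  0.0812  0.    ] yaw 0.1957371865774664
[ 0.552275 -0.262375  0.13    ] [0.1144 0.0228 0.    ] [0.1161 0.0231 0.    ] [-0.0224  0.1044  0.    ] [np.float64(0.19672306499497152), np.float64(0.196401524391997)] 0.21135497633556186
```

```bash
python3 -m pendant '[[-0.005,0.043,0,0,0,0.0105],[0,0,0,0,0,0],[0,0,-0.09,0,0,0],[0,0,-0.09,0,0,0],[0,0,-0.09,0,0,0],[0,0,-0.09,0,0,0],[0,0,-0.09,0,0,0],[0,0,-0.085,0,0,0],[0,0,0,0,0,0],[0,0,0,0,0,0]]'
python3 -m pendant '[[0,0,0,0,0,0],[0,0,0,0,0,0],[0,0,0,0,0,0],[0,0,0,0,0,0],[0,0,0,0,0,0],[0,0,0,0,0,0],[0,0,0,0,0,0],[0,0,0,0,0,0],[0,0,0,0,0,0],[0,0,0,0,0,0]]' -1
```

```text
time_s: 5.25
eef_pos: [0.5522, -0.2619, 0.1468]
eef_rot: [0.0, 0.634, 0.773, 0.0]
wrist_force: [0.6, -0.8, 0.2]
opening: 1.004
grasp_force: 0.0
time_s: 6.5
eef_pos: [0.5521, -0.2618, 0.1466]
eef_rot: [0.0, 0.634, 0.773, 0.0]
wrist_force: [0.6, 0.1, 4.6]
opening: 0.127
grasp_force: 59.2
```

```bash
python3 -m pendant '[[0,0,0.02,0,0,0],[0,0,0.04,0,0,0],[0,0,0.07,0,0,0],[0,0,0.1,0,0,0],[0,0,0.12,0,0,0],[0,0,0.12,0,0,0],[0,0,0.12,0,0,0],[0,0,0.1,0,0,0],[0,0,0.06,0,0,0],[0,0,0,0,0,0]]'
python3 - <<'E'
from h import *
print(ctrl.get_obs()['torque']);snap('scene','s1');snap('wrist','w3');d=snap('top','t1')
a=cv2.imread('pics/s1.png')[60:260,250:500];b=cv2.imread('pics/w3.png')[120:320,200:450]
cv2.imwrite('pics/v1.png',np.hstack([cv2.resize(a,None,fx=1.6,fy=1.6),cv2.resize(b,None,fx=1.6,fy=1.6)]))
E
```

```text
time_s: 7.75
eef_pos: [0.5522, -0.2619, 0.2974]
eef_rot: [0.001, 0.634, 0.773, 0.0]
wrist_force: [0.3, -0.5, -2.9]
opening: 0.123
grasp_force: 58.6
[0.01384971 0.04868241 0.0053857 ]
```

View pics/v1.png

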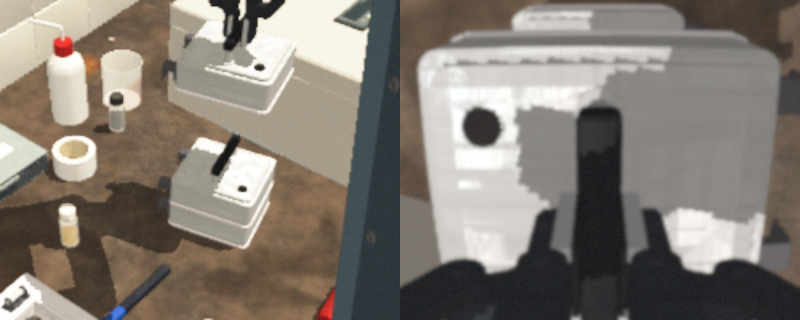

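The top lid is held level and the pile is undisturbed. Next is the move over the bath.

```bash
python3 -m pendant '[[0,0.1,0,0,0,0],[-0.002,0.22,0,0,0,-0.0168],[-0.002,0.22,0,0,0,-0.0168],[-0.002,0.22,0,0,0,-0.0168],[-0.002,0.22,-0.04,0,0,-0.0168],[-0.002,0.22,-0.06,0,0,-0.0168],[-0.002,0.22,-0.08,0,0,-0.0168],[-0.002,0.22,-0.08,0,0,-0.0168],[-0.002,0.22,-0.06,0,0,-0.0168],[0,0.055,0,0,0,0]]'
python3 -m pendant '[[0,0,-0.03,0,0,0],[0,0,-0.03,0,0,0],[0,0,-0.03,0,0,0],[0,0,-0.03,0,0,0],[0,0,-0.03,0,0,0],[0,0,-0.03,0,0,0],[0,0,-0.02,0,0,0],[0,0,0,0,0,0],[0,0,0,0,0,0],[0,0,0,0,0,0]]'
python3 - <<'E'
from h import *
o=ctrl.get_obs();print(o['eef_pos'],o['torque']);snap('scene','s2');snap('top','t2')
a=cv2.imread('pics/s2.png')[190:350,190:350];b=cv2.imread('pics/t2.png')[140:250,190:300]
cv2.imwrite('pics/v2.png',np.hstack([cv2.resize(a,(400,400),interpolation=cv2.INTER_CUBIC),cv2.resize(b,(400,400),interpolation=cv2.INTER_CUBIC)]))
E
```

```text
time_s: 9.15
eef_pos: [0.5465, 0.1248, 0.2304]
eef_rot: [-0.002, 0.711, 0.704, -0.001]
wrist_force: [-0.7, 0.2, -2.3]
opening: 0.124
grasp_force: 58.6
time_s: 10.4
eef_pos: [0.5489, 0.1214, 0.1926]
eef_rot: [0.0, 0.712, 0.702, 0.0]
wrist_force: [-0.6, 0.2, -1.9]
opening: 0.128
grasp_force: 58.6
[0.54887879 0.12137974 0.19260191] [-0.08277834 -0.0182101  -0.0419702 ]
```

View pics/v2.png

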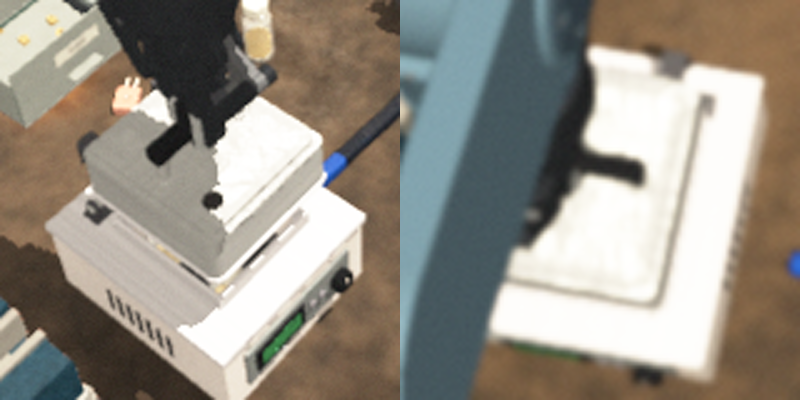

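Run:
```python
from h import *
T=lambda u,v:(190+(u-400)*110/400,140+v*110/400)
S=lambda u,v:(190+u*.4,190+v*.4)
print('top hookR',onz('t2',*T(668,63),.148),'edge R',onz('t2',*T(704,100),.13),onz('t2',*T(660,300),.13),'deck',onz('t2',*T(715,378),.08),onz('t2',*T(762,75),.08))
print('scene fl bottom',onz('s2',*S(213,280),.13),'fr bottom?',onz('s2',*S(322,180),.13),'top fl',onz('s2',*S(222,225),.176),'top fr',onz('s2',*S(325,135),.176),'deck L',onz('s2',*S(45,225),.08),'deck FL',onz('s2',*S(207,352),.08),'FR',onz('s2',*S(363,215),.08))
a=np.array([-.0,0]);Rm=R.from_euler('z',-.014).as_matrix()
for n,p in(('hookR',(.078,-.035,.018)),('BR',(.06,-.055,0)),('FR',(-.06,-.055,0)),('FL',(-.06,.055,0)),('dFR',(-.07,-.073,0))):print(n,Rm@p+[.5489,.1214,.13])
```

```text
top hookR [0.6235 0.0876 0.148 ] edge R [0.6109 0.0669 0.13  ] [0.4945 0.0691 0.13  ] deck [0.4632 0.0376 0.08  ] [0.646 0.044 0.08 ]
scene fl bottom [0.4934 0.1757 0.13  ] fr bottom? [0.4875 0.0719 0.13  ] top fl [0.4926 0.1621 0.176 ] top fr [0.4865 0.0682 0.176 ] deck L [0.6447 0.1957 0.08  ] deck FL [0.4845 0.198  0.08  ] FR [0.4688 0.0499 0.08  ]
hookR [0.62640237 0.08531147 0.148     ]
BR [0.60812415 0.06556542 0.13      ]
FR [0.48813591 0.06724536 0.13      ]
FL [0.48967585 0.17723458 0.13      ]
dFR [0.47788489 0.04938712 0.13      ]
```

```bash
python3 -m pendant '[[0,0,-0.03,0,0,0],[0,0,-0.03,0,0,0],[0,0,-0.03,0,0,0],[0,0,-0.03,0,0,0],[0,0,0,0,0,0],[0,0,0,0,0,0],[0,0,0,0,0,0],[0,0,0,0,0,0],[0,0,0,0,0,0],[0,0,0,0,0,0]]'
python3 - <<'E'
from h import *
o=ctrl.get_obs();print(o['eef_pos'],o['eef_rot'])
snap('scene','s3');snap('top','t3');snap('wrist','w4')
c=lambda f,x,y,w,h:cv2.resize(cv2.imread(f'pics/{f}.png')[y:y+h,x:x+w],(400,300),interpolation=cv2.INTER_CUBIC)
cv2.imwrite('pics/v3.png',np.vstack([np.hstack([c('s3',205,230,80,60),c('t3',240,145,60,45)]),np.hstack([c('s3',240,250,120,90),c('w4',184,60,280,210)])]))
E
```

```text
time_s: 11.75
eef_pos: [0.5487, 0.1213, 0.1683]
eef_rot: [0.0, 0.712, 0.702, 0.0]
wrist_force: [-0.5, 1.0, -3.3]
opening: 0.123
grasp_force: 58.6
[0.54869806 0.12134361 0.16833187] [2.52973963e-05 7.11842273e-01 7.02339361e-01 1.73602091e-05]
```

View pics/v3.png

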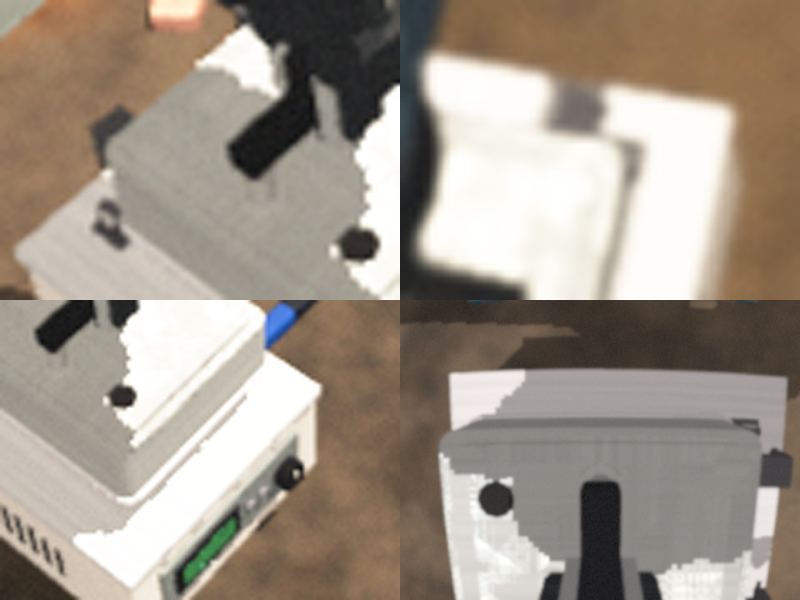

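Run:
```python
from h import *
A=lambda u,v:(205+u/5,230+v/5); B=lambda u,v:(240+u/3.333,250+(v-300)/3.333); T=lambda u,v:(240+(u-400)/6.667,145+v/6.667)
def pr(f,p):
    d=json.load(open(f'pics/{f}.json'));c=R.from_quat(np.roll(d['rotation'],-1)).as_matrix().T@(np.array(p)-d['xyz'])
    return np.array([d['cx']+d['fx']*c[0]/c[2],d['cy']+d['fy']*c[1]/c[2]])
z=.1683-.0626
print('SCENE lid FL',onz('s3',*B(122,500),z),'FR',onz('s3',*B(267,347),z))
print('deck FL',onz('s3',*B(135,588),.08),'FR',onz('s3',*B(320,388),.08),'BL',onz('s3',*A(15,250),.08))
print('pins',onz('scene0',232.25,270.4,.0925),onz('scene0',260,246,.0925))
Rm=R.from_euler('z',-.014).as_matrix();c=np.array([.5487,.1213,z])
L=lambda *p:c+Rm@np.array(p)
for n,p in(('FL',(-.06,.055,0)),('FR',(-.06,-.055,0))):print('pred',n,L(*p))
for t in(.018,.022):print('hook L pred',pr('s3',L(.085,.042,t)),pr('s3',L(.085,.028,t)))
print('obs',A(92,125),A(120,107))
for t in(.018,.022):print('top hookR pred',pr('t3',L(.085,-.028,t)),pr('t3',L(.085,-.042,t)))
print('obs',T(553,75),T(605,88))
P=lambda *p:np.array([.549,.1215,.08])+Rm@np.array(p)
print('pins pred scene',pr('s3',P(.072,.035,.0125)),pr('s3',P(.072,-.035,.0125)),'obs 232.25,270.4 260,246')
print('pins pred top',pr('t3',P(.072,.035,.0125)),pr('t3',P(.072,-.035,.0125)),'obs 236.75,162 269.25,167.75')
```

```text
SCENE lid FL [0.4934 0.1756 0.1057] FR [0.4946 0.0603 0.1057]
deck FL [0.4678 0.1977 0.08  ] FR [0.4671 0.0497 0.08  ] BL [0.6447 0.1957 0.08  ]
pins [0.6173 0.1596 0.0925] [0.6166 0.0889 0.0925]
pred FL [0.48947585 0.17713458 0.1057    ]
pred FR [0.48793591 0.06714536 0.1057    ]
hook L pred [221.59132836 256.0168956 ] [227.54339698 251.05548156]
hook L pred [221.18656568 254.61666352] [227.16368729 249.65098643]
obs (223.4, 255.0) (229.0, 251.4)
top hookR pred [263.98836628 156.2289857 ] [270.60995603 157.38439   ]
top hookR pred [263.74115821 155.6147941 ] [270.38867128 156.77440323]
obs (262.9488525573721, 156.2494375281236) (270.74846257687113, 158.19934003299835)
pins pred scene [232.27202238 267.75200146] [259.77897509 243.89841805] obs 232.25,270.4 260,246
pins pred top [235.62945314 161.39307215] [267.75226096 167.02551892] obs 236.75,162 269.25,167.75
```

```bash
python3 -m pendant '[[-0.002,0,-0.01,0,0,0],[0,0,-0.01,0,0,0],[0,0,-0.01,0,0,0],[0,0,-0.01,0,0,0],[0,0,-0.01,0,0,0],[0,0,-0.01,0,0,0],[0,0,-0.01,0,0,0],[0,0,0,0,0,0],[0,0,0,0,0,0],[0,0,0,0,0,0]]'; python3 -c "
from bench import ctrl;o=ctrl.get_obs();print(o['torque'],o['eef_pos'])"
```

```text
time_s: 13.15
eef_pos: [0.5484, 0.1213, 0.1544]
eef_rot: [0.0, 0.712, 0.702, 0.0]
wrist_force: [-0.2, 1.0, -2.6]
opening: 0.129
grasp_force: 58.6
[0.05248132 0.0339467  0.00244304] [0.54836941 0.12131619 0.15440602]
```

```bash
python3 -m pendant '[[0,0,-0.01,0,0,0],[0,0,-0.01,0,0,0],[0,0,-0.01,0,0,0],[0,0,-0.01,0,0,0],[0,0,0,0,0,0],[0,0,0,0,0,0],[0,0,0,0,0,0],[0,0,0,0,0,0],[0,0,0,0,0,0],[0,0,0,0,0,0]]'; python3 -c "
from bench import ctrl;o=ctrl.get_obs();print(o['torque'],o['eef_pos'])"
```

```text
time_s: 14.4
eef_pos: [0.5486, 0.1214, 0.1464]
eef_rot: [0.0, 0.712, 0.702, 0.0]
wrist_force: [4.5, 0.2, -3.2]
opening: 0.123
grasp_force: 58.6
[ 0.13177409 -0.87981061 -0.0016    ] [0.54855204 0.12135139 0.1463983 ]
```

```bash
python3 -m pendant '[[0.004,0,0,0,0,0],[0.002,0,0,0,0,0],[0,0,-0.005,0,0,0],[0,0,-0.005,0,0,0],[0,0,-0.004,0,0,0],[0,0,-0.003,0,0,0],[0,0,0,0,0,0],[0,0,0,0,0,0],[0,0,0,0,0,0],[0,0,0,0,0,0]]'; python3 -c "
from bench import ctrl;o=ctrl.get_obs();print(o['torque'],o['eef_pos'])"
```

```text
time_s: 15.65
eef_pos: [0.5495, 0.1213, 0.1428]
eef_rot: [-0.0, 0.712, 0.702, -0.0]
wrist_force: [0.8, 0.8, -3.2]
opening: 0.126
grasp_force: 58.8
[ 0.05587135 -0.32981777 -0.02940133] [0.54946186 0.12134127 0.14284753]
```

```bash
python3 -m pendant '[[0.002,0,-0.003,0,0,0],[0,0,-0.002,0,0,0],[0,0,0,0,0,0],[0,0,0,0,0,0],[0,0,0,0,0,0],[0,0,0,0,0,0],[0,0,0,0,0,0],[0,0,0,0,0,0],[0,0,0,0,0,0],[0,0,0,0,0,0]]'; python3 -c "
from bench import ctrl;o=ctrl.get_obs();print(o['torque'],o['eef_pos'])"
```

```text
time_s: 16.9
eef_pos: [0.5497, 0.1214, 0.1426]
eef_rot: [-0.0, 0.712, 0.702, -0.0]
wrist_force: [-2.4, -0.9, 6.0]
opening: 0.125
grasp_force: 59.9
[ 0.0255844   0.52079818 -0.03371851] [0.5497457  0.12138006 0.14260174]
```

Contact came exactly at the expected height, so the lid is seated. I'll release and retreat.

```bash
python3 -m pendant '[[0,0,0,0,0,0],[0,0,0,0,0,0],[0,0,0,0,0,0],[0,0,0,0,0,0],[0,0,0,0,0,0],[0,0,0,0,0,0],[0,0,0,0,0,0],[0,0,0,0,0,0],[0,0,0,0,0,0],[0,0,0,0,0,0]]' 0.6
python3 -m pendant '[[0,0,0.03,0,0,0],[0,0,0.06,0,0,0],[0,0,0.1,0,0,0],[0,0,0.15,0,0,0],[0,0,0.15,0,0,0],[0,-0.1,0.15,0,0,0],[0,-0.2,0,0,0,0],[0,-0.1,0,0,0,0],[0,0,0,0,0,0],[0,0,0,0,0,0]]'
python3 - <<'E'
from h import *
snap('scene','s4');d=snap('wrist','w5');print(d['eef'])
a=cv2.imread('pics/s4.png')[190:350,190:350];b=cv2.imread('pics/w5.png')[30:230,200:460]
cv2.imwrite('pics/v4.png',np.hstack([cv2.resize(a,(300,300),interpolation=cv2.INTER_CUBIC),cv2.resize(b,(390,300),interpolation=cv2.INTER_CUBIC)]))
E
```

```text
time_s: 18.15
eef_pos: [0.5499, 0.1213, 0.1419]
eef_rot: [-0.0, 0.712, 0.702, 0.0]
wrist_force: [-0.2, 0.0, -0.1]
opening: 0.8
grasp_force: 0.0
time_s: 19.4
eef_pos: [0.5497, 0.042, 0.2696]
eef_rot: [-0.0, 0.712, 0.702, -0.0]
wrist_force: [-0.2, -0.6, -0.9]
opening: 0.8
grasp_force: 0.0
[[0.5496796602559016, 0.04220680517466346, 0.2695729019022422], [-0.0004541587552895781, 0.7116494058671993, 0.7025346355538497, -5.2114362985459245e-05]]
```

View pics/v4.png

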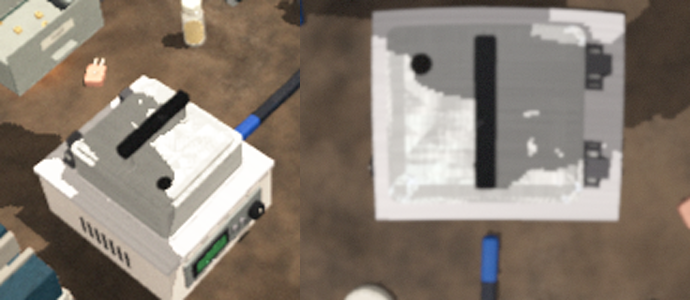

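The lid lies flat, with both hooks at (596,65) and (594,165) seated between their ears, so I'm handing in.

```bash
python3 -c "
from bench import ctrl;print(ctrl.hand_in())"
```

```text
the job is handed in; nothing more can be done
None
```

The job is handed in: the top lid lies shut and flat on the bath with both hooks over their pins, and I saw no disturbance of the other two lids or the loose items; the hand-in gave no verdict.

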